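# Unlock the clamp-on dice tray

## Task

The dice tray has to come off its shelf clamp for cleaning, so unlock it: press the clamp's spring catch down with one fingertip and keep it held down while the other fingertip pushes the bolt back, away from the tray, as far as it goes. Then take the hand away, so that the catch springs up again and keeps the bolt drawn. Only press and push: lift nothing, and leave the tray hanging on its clamp and everything on the shelf and in the tray where it is.

Things in the scene. Friction and masses are not known exactly. Their poses are not given: they have to be found in the camera images.
- clamp: Black plastic clamp fixed on the front edge of a raised particleboard shelf (board top 110 mm above the desk). Origin on the board top, on the bolt's centre line; +x is the way the bolt is drawn (off the tray, roughly away from the robot), +y to the catch paddle, +z up. Offsets below are in this frame, in mm. Latch plate: x -74..46, y -44..68, top z 5; bolt guide rails y -17..17, top z 13.
- bolt (a joint): Travel of the flat steel bolt (bar 115 x 20 mm, top at z 12) along clamp +x, in m: 0 = locked, its nose through the window in the tray's hasp plate; 0.022 = fully drawn, at its stop. While the catch is up it can move only 2 to 4 mm from either end. Friction about 1.5 N; it stays where it is left. A stop lug 10 mm long on it, top z 16.5, is what the catch holds.
- bolt_tab (a point): Upright thumb tab of the bolt, 12 mm thick (x), 24 mm wide (y), z 12 to 46. The point lies mid-width on the face towards the tray, the face to push, at z 34: clamp x 2, y 0 when locked, x 24 when drawn; it moves with the bolt. For 38 mm on the tray side of that face (to the catch's tooth arm, x -44..-36, y -3..22, z up to 31 when lifted) nothing over the bolt is above z 17.
- catch (a joint): Angle of the spring catch, a rocker on a pin along clamp x at y 22, z 22 (pivot cheeks at x -49 and 32, y 18..29, top z 26), in rad: 0 = up, tooth behind the stop lug; 0.36 = fully down, at its stop. Pressing the paddle lifts the tooth; from 0.17 the bolt is free. The spring lifts it when let go, except while the lug is under the tooth (bolt between 2 and 20 mm).
- catch_pad (a point): Top of the catch paddle, mid-length, at clamp x 0, y 49.5, z 28 when up; moves with it. Paddle: ribbed dark steel plate beside the bolt, x -29..29, y 28..64, 4 mm thick, sloping 0.14 rad up to its outer edge when up, 0.22 rad down when fully down. A fingertip pressing straight down here frees the bolt about 5 mm after touch and meets the stop at about 9 mm; 2 N at first, 5 N at the stop.
- dice_tray: Loose black plastic dice tray, 152 x 210 x 40 mm, walls 5 mm, resting on the clamp's two cradle arms in front of the shelf, towards the robot. Origin at the centre of its underside, at clamp x -160, z -40; axes as the clamp's. The hasp plate in the middle of its rear wall rises to clamp z 24.
- die: Neon pink acrylic die, 16 mm cube, lying in the tray. Origin at the centre of its underside. To be left alone.
- cup: Stainless steel shot-glass dice cup, rim radius 23 mm, 58 mm high, standing on the shelf near the clamp. Origin at the centre of its foot. To be left alone.
- knight: Painted lead knight miniature on a round base of 30 mm diameter, 48 mm high, standing on the shelf near the clamp. Origin at the centre of its base. To be left alone.
- pebble: Smooth grey river pebble, 34 mm across and 15 mm high, lying on the shelf near the clamp. Origin at the centre of its underside. To be left alone.

How it is judged:
By the outcome, as a careful person would: the job done as asked, in the order asked, and still so for the second after the job is handed in, with the robot touching nothing.
It also fails if it takes over 35 s, if anything falls off the work surface, if the arm or the gripper's body presses on something with over 40 N, if the wrist force passes 120 N, or if a joint passes its speed limit or range.

## Robot

A 6-joint arm with a two-finger parallel gripper is mounted at the origin on the work surface. World frame = base frame: x ahead of the robot, y to its left, z up, the work surface at z = 0. Lengths are in m, angles in rad, forces in N, time in s.
With the tool pointing down it reaches from about 0.35 to 0.85 m from the base axis. Payload 8.1 kg.
Tool frame: the origin (TCP) lies at the very end of the fingers, on their centre line; the grasp point (between the pads) lies robot.hold_point_z behind it (robot.hold_point_z is the distance from the TCP to the grasp point, in m); z points along the fingers, y is the direction in which the jaws open and shut (so a half turn about z gives the same grasp; the last joint's range is limited). The gripper opens to 93 mm and grips with 3 to 60 N. Pads are 15 mm wide; open, the fingers measure 128 mm over their backs; the gripper's body (75 mm by 188 mm) begins 65 mm behind the grasp point.
Start: joints at [-1.387, 0.13, 1.488, -0, 1.523, -0.085], TCP at [0.159, -0.578, 0.197] pointing down, gripper open.
Joint ranges: [-2.96, 2.96], [-0.89, 2.26], [0.02, 2.5], [-1.34, 4.48], [0, 2.73], [-2.66, 2.66]. Speed limits (rad/s): [2.39, 2.39, 2.79, 3.14, 3.14, 3.14].

## Interface

Orientations are given as a rotation vector (axis times angle).
In Python, from plant import robot, cams gives the robot as it stands. The module is installed in compiled form; this text tells all that it offers.
- The arm moves only by the tool step_arm, never from a script. Its argument "deltas" is a list of rows, each an object with "offset": the shift along the tool's x, y, z in cm, a list of three; "roll": the turn about the tool's z in rad. In form: [{"offset": [x, y, z], "roll": roll}, ...]. A call has 1 to 12 rows; each row shifts and turns the commanded pose from where the row before left it, along the tool's axes as they then stand; what a row does not reach is not made up. A row lasts 1/8 s, in which the tool goes at most 62.5 mm and 10.7 degrees, less where a joint would pass 70% of its speed; a pose out of reach is approached as far as the arm can. A call with a gripper value outside its range is refused whole. "fingers" is the finger opening in cm, from 0 to 9.3, set as the call begins (left out, the last holds). The fingers move at their own pace and stop on an object; "grip_force" is the grip in N (left out, the last holds). Time passes only in rows, so rows that do not move let the fingers close. It gives the time, the measured TCP pose, the force and the opening at its end, in the units of the state.
- robot.read_state(): the state, without advancing time (a new reading comes with each control period).
- cams.read_camera(name): name is "scene" or "top" or "wrist"; returns a dict with "pixels" (480x640x3 uint8, red, green, blue), "fx", "fy", "cx", "cy" (pixels), "k1" (the pictures are not rectified: a ray, as slopes to the right and down, at radius r is drawn at 1 + k1 r^2 times it, then the intrinsics apply), "extrinsics" (4x4, takes a point from world to camera coordinates). Camera axes: x right, y down, z forward; pixel columns grow to the right and rows downward; lengths in m; the calibration is good to about 2 mm. A picture is of the moment at which its call begins. There is no depth.
- robot.close_job(): hands the job in, once; it reports no verdict.
Trained networks look in a picture, given as the dict that the camera call returned (one of the last four; its "shot" number tells which), for a name from the list of things; names that differ only in an ending like _2 or _b are one class to them, and where a whole thing is asked for, a point or a joint stands for the part that bears it (a point fixed in the world has none). Each returns a list of dicts, best first, with "score" (0 to 1); they miss things now and then, are a little off and sometimes report something else, mostly with a low value. They report only what shows in the picture. A call takes as long as a camera call.
- cams.boxes_of(picture, thing): "xy" ([column, row] in pixels, amid what is visible of it).
- cams.silhouettes(picture, thing): "mask" (480x640 bool, what is visible of it) and "xy" ([column, row] in pixels, amid what is visible of it).
- cams.pinpoint(picture, thing): "xy" ([column, row] in pixels: a listed point, or the origin of a listed thing).
The state is a dict: "t": time; "q": joint angles; "dq": joint speeds; "joint_torque": joint torques, N m; "tool_pos": TCP position; "orientation": TCP orientation; "force": force on the tool from outside, world axes, zero at the start; "wrist_torque": the same for the moment, N m; "opening": finger opening in m.
Only numpy, scipy, OpenCV 4.12 (cv2) and the standard library are available. Lean on these libraries where they do the work, as an engineer would, in place of code of your own. Each camera call takes 0.05 s, during which the arm holds its last target. There are 200 camera calls.

## Working session

There is one attempt and no reset: what is moved stays moved. The work goes in short steps, Python scripts to look and compute and a tool call to move; the robot and the scene stay as the last step left them, time stands still between calls to the robot, and variables do not carry over. Pictures are saved under pics/ and viewed, about 8 in all and at most 12, crops included, and the job is handed in when it is done.

Besides the shell and the picture viewer there is one more tool, called after "Request:" by a JSON object that holds its "fn" and its "kwargs", one argument or row to a line. step_arm: Moves the arm, as the interface text tells. Its arguments: {"type":"object","properties":{"deltas":{"type":"array"},"fingers":{"type":"number"},"grip_force":{"type":"number"}},"required":["deltas"]}

```bash
mkdir -p pics
cat > h.py <<'E'
import numpy as np, cv2
from plant import robot, cams
from scipy.spatial.transform import Rotation as R
def ray(p,xy):
    d=np.array([(xy[0]-p['cx'])/p['fx'],(xy[1]-p['cy'])/p['fy']]);u=d.copy()
    for _ in range(20): u=d/(1+p['k1']*(u@u))
    E=np.array(p['extrinsics']);c=-E[:3,:3].T@E[:3,3]
    return c,E[:3,:3].T@np.array([u[0],u[1],1])
def onz(p,xy,z):
    c,d=ray(p,xy);return c+d*(z-c[2])/d[2]
def proj(p,X):
    E=np.array(p['extrinsics']);q=E[:3,:3]@X+E[:3,3];u=q[:2]/q[2];u=u*(1+p['k1']*(u@u))
    return np.array([u[0]*p['fx']+p['cx'],u[1]*p['fy']+p['cy']])
def save(p,n): cv2.imwrite('pics/'+n,p['pixels'][:,:,::-1])
E
python3 - <<'E'
from h import *
print(robot.read_state(),robot.hold_point_z)
Z=dict(clamp=.11,bolt_tab=.144,catch_pad=.138,dice_tray=.07,die=.075,cup=.11,knight=.11,pebble=.11)
for n in('top','scene'):
    p=cams.read_camera(n);save(p,n+'1.png')
    for t in Z:
        r=cams.pinpoint(p,t)[:2]
        print(n,t,[(np.round(a['xy'],1),round(a['score'],2),np.round(onz(p,a['xy'],Z[t]),4)) for a in r])
E
```

```text
{'t': 0.0, 'q': array([-1.38742512e+00,  1.31151398e-01,  1.48925666e+00, -3.11462285e-06,
        1.52299878e+00, -8.53809773e-02]), 'dq': array([ 0.00151389,  0.00047383, -0.00229411,  0.00024375,  0.00060685,
        0.00021592]), 'joint_torque': array([-5.28540004e-04, -5.59847331e+01, -4.91750908e+01,  7.68283848e-02,
        3.55723849e-02, -1.54303934e-04]), 'tool_pos': array([ 0.15923885, -0.57786182,  0.19630574]), 'orientation': array([-3.11147599e+00, -4.20643119e-01,  1.44363701e-04]), 'force': array([-0.10363818, -0.21252154, -0.90562042]), 'wrist_torque': array([0.05464182, 0.00468653, 0.01420496]), 'opening': 0.09335646730083283} 0.0188
top clamp [(array([305.6, 210.2]), 0.73, array([0.5885, 0.0097, 0.11  ]))]
top bolt_tab [(array([305.7, 206.3]), 0.95, array([0.5901, 0.0091, 0.144 ]))]
top catch_pad [(array([276.3, 212.7]), 0.67, array([0.5802, 0.0523, 0.138 ]))]
top dice_tray [(array([323.8, 318.1]), 0.94, array([ 0.4222, -0.0233,  0.07  ]))]
top die [(array([281. , 308.5]), 0.6, array([0.4358, 0.0447, 0.075 ])), (array([324.5, 315.5]), 0.46, array([ 0.4267, -0.0242,
[... 236 characters left out ...]
])), (array([305.6, 208.1]), 0.44, array([0.5918, 0.0098, 0.11  ]))]
scene clamp [(array([309.7, 263.9]), 0.91, array([0.5865, 0.0057, 0.11  ]))]
scene bolt_tab [(array([304.4, 250.8]), 0.81, array([0.5931, 0.0026, 0.144 ]))]
scene catch_pad [(array([331.9, 275.5]), 0.85, array([0.5819, 0.0554, 0.138 ]))]
scene dice_tray [(array([379.4, 225.8]), 0.95, array([ 0.4295, -0.019 ,  0.07  ]))]
scene die [(array([402.7, 253. ]), 0.7, array([0.4365, 0.0497, 0.075 ]))]
scene cup []
scene knight [(array([241.5, 325. ]), 0.68, array([0.718 , 0.0396, 0.11  ]))]
scene pebble [(array([250.1, 224.3]), 0.71, array([ 0.6243, -0.1106,  0.11  ])), (array([358.9, 346.4]), 0.28, array([0.6042, 0.1516, 0.11  ]))]
```

View pics/top1.png

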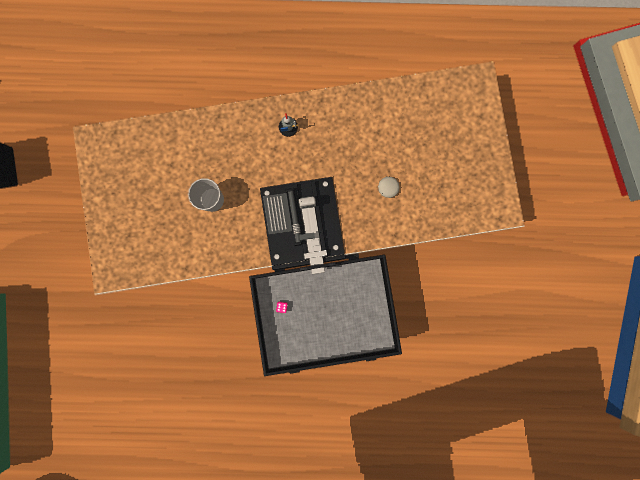

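View pics/scene1.png

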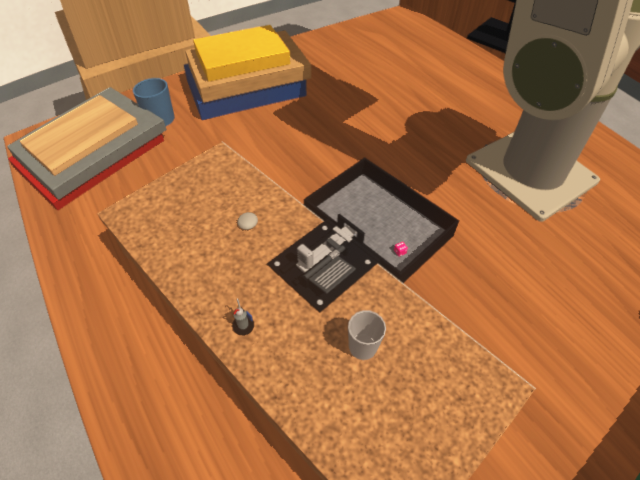

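Both pictures agree with the networks: the clamp is at about (305,210) in top and (310,264) in scene, with the tray towards the robot. The clamp yaw is about 0.17 rad. There are books near the right edge of the top view, so I'll rise first and then travel.

Request:
{"fn": "step_arm", "kwargs": {
  "deltas": [
    {"offset": [0, 0, -5], "roll": 0},
    {"offset": [0, 0, -5], "roll": 0.09},
    {"offset": [4.6, -3.95, 0], "roll": 0},
    {"offset": [4.6, -3.95, 0], "roll": 0},
    {"offset": [4.6, -3.95, 0], "roll": 0},
    {"offset": [4.6, -3.95, 0], "roll": 0},
    {"offset": [4.6, -3.95, 0], "roll": 0},
    {"offset": [4.6, -3.95, 0], "roll": 0},
    {"offset": [4.6, -3.95, 0], "roll": 0}
  ],
  "fingers": 3.2
}}

```text
t: 2.02
tool_pos: [0.428, -0.2474, 0.2976]
orientation: [3.128, 0.28, 0.001]
force: [1.2, 0.2, 0.2]
opening: 0.0324
```

Request:
{"fn": "step_arm", "kwargs": {
  "deltas": [
    {"offset": [3.12, -4.13, 0.6], "roll": 0},
    {"offset": [3.12, -4.13, 0.6], "roll": 0},
    {"offset": [3.12, -4.13, 0.6], "roll": 0},
    {"offset": [3.12, -4.13, 0.6], "roll": 0},
    {"offset": [3.12, -4.13, 0.6], "roll": 0},
    {"offset": [3.12, -4.13, 0.6], "roll": 0},
    {"offset": [0, 0, 0], "roll": 0}
  ]
}}

```text
t: 2.9
tool_pos: [0.5675, 0.0313, 0.2601]
orientation: [-3.127, -0.287, 0.002]
force: [-0.7, -0.8, -0.0]
opening: 0.0321
```

Run:
```python
from h import *
s=robot.read_state();print(s['t'],s['tool_pos'],s['orientation'],s['force'])
for n in('wrist','top'):
    p=cams.read_camera(n);save(p,n+'2.png')
    for t,z in dict(clamp=.11,bolt_tab=.144,catch_pad=.138).items():
        r=cams.pinpoint(p,t)[:2]
        print(n,t,[(np.round(a['xy'],1),round(a['score'],2),np.round(onz(p,a['xy'],z),4)) for a in r])
    m=cams.silhouettes(p,'dice_tray')
    if m:
        pts=cv2.findNonZero(m[0]['mask'].astype(np.uint8)).reshape(-1,2)
        hull=cv2.convexHull(pts).reshape(-1,2)
        W=np.array([onz(p,a,.11)[:2] for a in hull.astype(float)],np.float32)*1000
        print(n,'tray',cv2.minAreaRect(W))
```

```text
2.9 [0.56750721 0.03134063 0.26013805] [-3.12742173e+00 -2.87131983e-01  2.41516263e-03] [-0.69111333 -0.83764151 -0.04742245]
wrist clamp [(array([348.1, 210.9]), 0.62, array([0.5863, 0.0064, 0.11  ]))]
wrist bolt_tab [(array([350.8, 215.3]), 0.86, array([0.5876, 0.0069, 0.144 ]))]
wrist catch_pad [(array([298. , 213.7]), 0.64, array([0.5794, 0.0537, 0.138 ]))]
wrist tray ((443.5245361328125, -20.590560913085938), (140.9238739013672, 204.07504272460938), 10.392446517944336)
top clamp []
top bolt_tab []
top catch_pad []
top tray ((432.2548522949219, -23.618789672851562), (154.95599365234375, 211.80496215820312), 10.316882133483887)
```

View pics/wrist2.png

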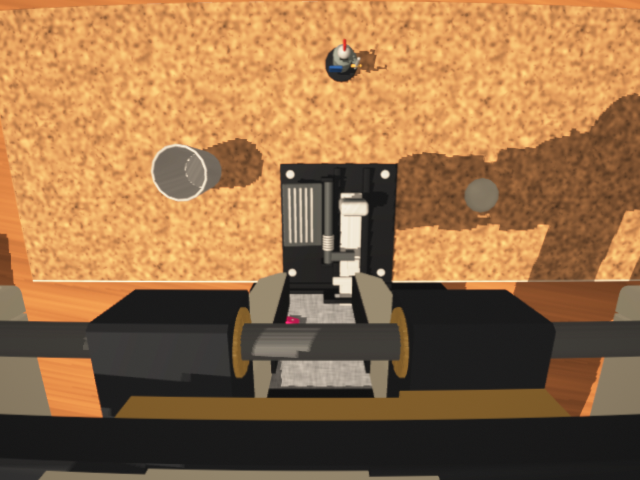

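Wrist view: the clamp plate spans columns 281–397, with the paddle at about (303,215), the tab at (351,207) and the fingertips at about (265,280) and (372,280). The measured yaw of 0.181 matches the tool's 0.183. Next I'll descend to just above the tab top for a closer check.

Request:
{"fn": "step_arm", "kwargs": {
  "deltas": [
    {"offset": [0, 0.15, 3], "roll": 0},
    {"offset": [0, 0.15, 3], "roll": 0},
    {"offset": [0, 0, 2.5], "roll": 0},
    {"offset": [0, 0, 1], "roll": 0},
    {"offset": [0, 0, 0], "roll": 0}
  ]
}}

```text
t: 4.03
tool_pos: [0.5674, 0.0249, 0.1661]
orientation: [-3.129, -0.28, 0.001]
force: [0.2, -0.3, 1.1]
opening: 0.0322
```

Run:
```python
from h import *
s=robot.read_state();print(s['t'],s['tool_pos'],s['orientation'],s['force'])
T=R.from_rotvec(s['orientation']).as_matrix()
for n in('wrist','scene'):
    p=cams.read_camera(n)
    for t,z in dict(clamp=.11,bolt_tab=.144,catch_pad=.138).items():
        r=cams.pinpoint(p,t)[:1]
        print(n,t,[(np.round(a['xy'],1),round(a['score'],2),np.round(onz(p,a['xy'],z),4)) for a in r])
    im=p['pixels'][:,:,::-1].copy()
    for y in(-.0335,-.016,.016,.0335):
        for x in(-.0075,.0075):
            cv2.circle(im,tuple(int(v) for v in proj(p,s['tool_pos']+T@[x,y,0])),2,(0,255,0),-1)
    # model: tab face corners, paddle corners, plate corners
    a=.1806;C=np.array([[np.cos(a),-np.sin(a),0],[np.sin(a),np.cos(a),0],[0,0,1]])
    for q in[(2,-12,46),(2,12,46),(14,-12,46),(14,12,46),(-29,64,30),(29,64,30),(29,28,25),(-74,-44,5),(46,-44,5),(46,68,5),(-74,68,5)]:
        cv2.circle(im,tuple(int(v) for v in proj(p,np.array([.588,.0065,.11])+C@np.array(q)/1000)),2,(255,0,255),-1)
    if n=='scene': im=cv2.resize(im[190:350,220:430],None,fx=3.5,fy=3.5)
    cv2.imwrite(f'pics/{n}3.png',im)
```

```text
4.025 [0.56739241 0.02494585 0.16608671] [-3.12894506e+00 -2.80034297e-01  1.48825814e-03] [ 0.18946176 -0.32163311  1.06152578]
wrist clamp [(array([347.7, 228.4]), 0.74, array([0.5867, 0.0079, 0.11  ]))]
wrist bolt_tab [(array([354. , 236.6]), 0.93, array([0.5888, 0.007 , 0.144 ]))]
wrist catch_pad [(array([280. , 236.5]), 0.87, array([0.5792, 0.053 , 0.138 ]))]
scene clamp [(array([308.8, 265.7]), 0.66, array([0.5894, 0.0077, 0.11  ]))]
scene bolt_tab [(array([302.2, 251.7]), 0.81, array([0.5966, 0.0023, 0.144 ]))]
scene catch_pad [(array([333.9, 274. ]), 0.68, array([0.5782, 0.0548, 0.138 ]))]
```

View pics/wrist3.png

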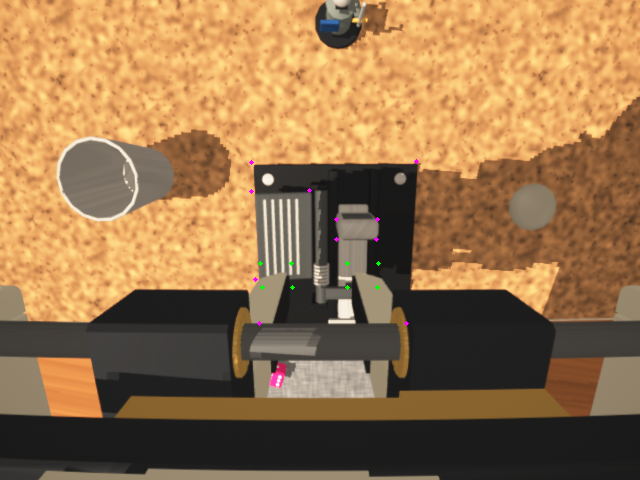

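View pics/scene3.png

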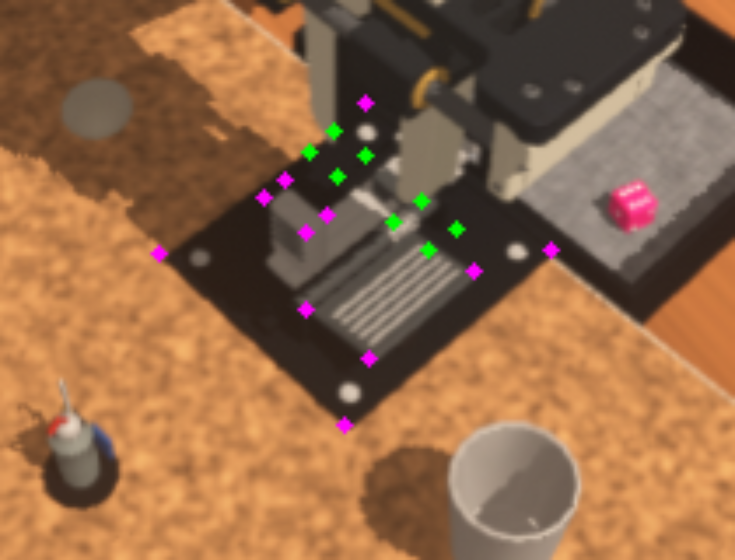

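Wrist view: the model dots fit the plate (254–416, 163) and the tab (337–377, 219–240). The green fingertip boxes don't quite match the visible fingers, so I'll zoom in.

Run:
```python
from h import *
s=robot.read_state();T=R.from_rotvec(s['orientation']).as_matrix()
p=cams.read_camera('wrist');q=cams.read_camera('scene')
def c(p,x0,y0,w,h,k):
    im=cv2.resize(p['pixels'][y0:y0+h,x0:x0+w,::-1],None,fx=k,fy=k,interpolation=cv2.INTER_CUBIC)
    im=cv2.convertScaleAbs(im,alpha=1.8,beta=25)
    for z,col in((0,(0,255,0)),(-.015,(0,255,255))):
      for y in(-.0335,-.016,.016,.0335):
        for x in(-.0075,.0075):
            v=(proj(p,s['tool_pos']+T@[x,y,z])-[x0,y0])*k
            cv2.circle(im,tuple(int(a) for a in v),2,col,-1)
    return im
a=c(p,230,190,180,130,4);b=c(q,280,190,100,80,5)
cv2.imwrite('pics/z1.png',a);cv2.imwrite('pics/z2.png',b)
print(np.array(p['extrinsics'])[:3],T)
```

```text
[[ 0.17709578 -0.98419175  0.00191846 -0.07649554]
 [-0.95535768 -0.17143832  0.24062545  0.52625621]
 [-0.23649268 -0.04444657 -0.97061615  0.49532393]] [[ 9.84053989e-01  1.77866751e-01  1.07932373e-03]
 [ 1.77866899e-01 -9.84054554e-01 -4.12344851e-05]
 [ 1.05477919e-03  2.32552924e-04 -9.99999417e-01]]
```

View pics/z1.png

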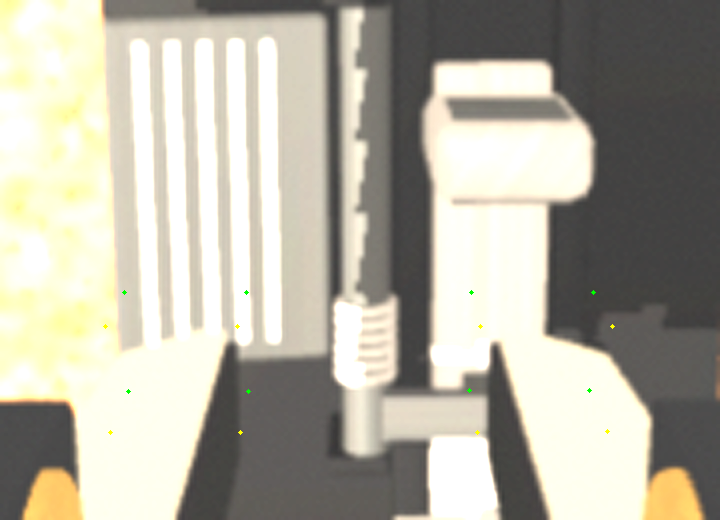

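View pics/z2.png

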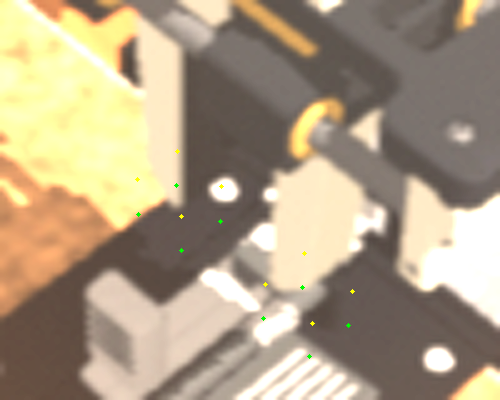

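The zoom shows both visible tips about 19 mm short of the reported TCP, in both cameras (wrist row 342 against the drawn 292). So I'll find the paddle height by force. First I'll shift 3 mm towards the paddle and go down.

Request:
{"fn": "step_arm", "kwargs": {
  "deltas": [
    {"offset": [0, -0.3, 0.8], "roll": 0},
    {"offset": [0, 0, 0.8], "roll": 0},
    {"offset": [0, 0, 0.2], "roll": 0},
    {"offset": [0, 0, 0], "roll": 0}
  ]
}}

```text
t: 5.03
tool_pos: [0.5669, 0.028, 0.1479]
orientation: [-3.129, -0.281, 0.001]
force: [0.2, 0.4, -0.1]
opening: 0.0319
```

Request:
{"fn": "step_arm", "kwargs": {
  "deltas": [
    {"offset": [0, 0, 0.3], "roll": 0},
    {"offset": [0, 0, 0.3], "roll": 0},
    {"offset": [0, 0, 0], "roll": 0}
  ]
}}

```text
t: 5.4
tool_pos: [0.567, 0.028, 0.142]
orientation: [-3.129, -0.28, 0.001]
force: [-0.1, -0.2, 0.1]
opening: 0.032
```

Request:
{"fn": "step_arm", "kwargs": {
  "deltas": [
    {"offset": [0, 0, 0.3], "roll": 0},
    {"offset": [0, 0, 0], "roll": 0}
  ]
}}

```text
t: 5.65
tool_pos: [0.567, 0.028, 0.139]
orientation: [-3.129, -0.28, 0.001]
force: [0.1, -0.5, 0.2]
opening: 0.0321
```

Request:
{"fn": "step_arm", "kwargs": {
  "deltas": [
    {"offset": [0, 0, 0.3], "roll": 0},
    {"offset": [0, 0, 0], "roll": 0}
  ]
}}

```text
t: 5.9
tool_pos: [0.567, 0.028, 0.136]
orientation: [-3.129, -0.28, 0.001]
force: [0.5, 0.4, 0.4]
opening: 0.0324
```

Run:
```python
from h import *
s=robot.read_state();print(s['t'],s['tool_pos'],s['force'])
p=cams.read_camera('wrist');q=cams.read_camera('scene')
def c(p,x0,y0,w,h,k):
    im=cv2.resize(p['pixels'][y0:y0+h,x0:x0+w,::-1],None,fx=k,fy=k,interpolation=cv2.INTER_CUBIC)
    return cv2.convertScaleAbs(im,alpha=1.6,beta=20)
a=c(p,230,190,180,130,2.2);b=c(q,270,190,110,80,3.6)
b=cv2.resize(b,(a.shape[1],a.shape[0]))
cv2.imwrite('pics/z3.png',np.hstack([a,b]))
```

```text
5.9 [0.56699734 0.02803827 0.13599679] [0.47419027 0.38823481 0.40604719]
```

View pics/z3.png

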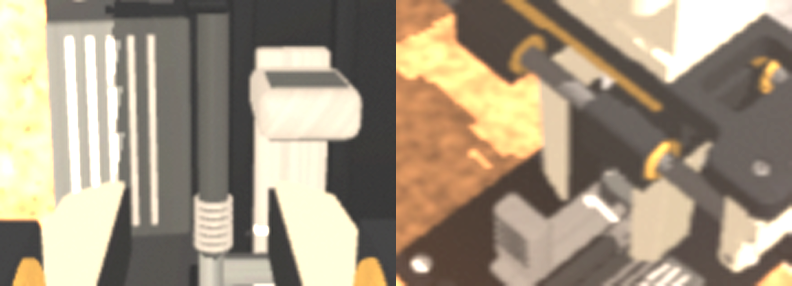

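The fingers are still above the paddle and bolt, and no contact is felt. That fits tips shorter than the TCP, so I'll continue down carefully.

Request:
{"fn": "step_arm", "kwargs": {
  "deltas": [
    {"offset": [0, 0, 0.3], "roll": 0},
    {"offset": [0, 0, 0.3], "roll": 0},
    {"offset": [0, 0, 0], "roll": 0}
  ]
}}

```text
t: 6.38
tool_pos: [0.5669, 0.0281, 0.1299]
orientation: [-3.129, -0.28, 0.001]
force: [-0.0, 0.7, 0.3]
opening: 0.0319
```

Request:
{"fn": "step_arm", "kwargs": {
  "deltas": [
    {"offset": [0, 0, 0.3], "roll": 0},
    {"offset": [0, 0, 0], "roll": 0}
  ]
}}

```text
t: 6.62
tool_pos: [0.567, 0.028, 0.127]
orientation: [-3.129, -0.28, 0.001]
force: [-0.2, -1.1, -0.1]
opening: 0.0316
```

Request:
{"fn": "step_arm", "kwargs": {
  "deltas": [
    {"offset": [0, 0, 0.3], "roll": 0},
    {"offset": [0, 0, 0], "roll": 0}
  ]
}}

```text
t: 6.88
tool_pos: [0.567, 0.0281, 0.124]
orientation: [-3.129, -0.28, 0.001]
force: [-0.4, -0.5, 0.2]
opening: 0.0319
```

Request:
{"fn": "step_arm", "kwargs": {
  "deltas": [
    {"offset": [0, 0, 0.2], "roll": 0},
    {"offset": [0, 0, 0], "roll": 0}
  ]
}}

```text
t: 7.12
tool_pos: [0.5671, 0.0281, 0.1221]
orientation: [-3.129, -0.281, 0.001]
force: [0.7, -0.2, 0.8]
opening: 0.0321
```

Request:
{"fn": "step_arm", "kwargs": {
  "deltas": [
    {"offset": [0, 0, 0.2], "roll": 0},
    {"offset": [0, 0, 0], "roll": 0}
  ]
}}

```text
t: 7.38
tool_pos: [0.5671, 0.0281, 0.1201]
orientation: [-3.129, -0.28, 0.001]
force: [-0.5, -0.2, -0.8]
opening: 0.032
```

Request:
{"fn": "step_arm", "kwargs": {
  "deltas": [
    {"offset": [0, 0, 0.2], "roll": 0},
    {"offset": [0, 0, 0], "roll": 0}
  ]
}}

```text
t: 7.62
tool_pos: [0.567, 0.028, 0.1181]
orientation: [-3.129, -0.28, 0.001]
force: [0.3, -0.2, -0.7]
opening: 0.0323
```

```bash
cat > look.py <<'E'
import sys
from h import *
s=robot.read_state();print(s['t'],s['tool_pos'],s['force'],s['wrist_torque'])
p=cams.read_camera('wrist');q=cams.read_camera('scene')
print(cams.pinpoint(q,'bolt_tab')[:1],cams.pinpoint(p,'bolt_tab')[:1])
def c(p,x0,y0,w,h,k):
    im=cv2.resize(p['pixels'][y0:y0+h,x0:x0+w,::-1],None,fx=k,fy=k,interpolation=cv2.INTER_CUBIC)
    return cv2.convertScaleAbs(im,alpha=1.6,beta=20)
a=c(p,230,190,180,130,3);b=c(q,275,220,100,55,5.4)
cv2.imwrite('pics/'+sys.argv[1],np.vstack([a,cv2.resize(b,(540,297))])[:600])
E
python3 look.py z4.png
```

```text
7.625 [0.56703688 0.02801983 0.11809062] [ 0.2805863  -0.22031614 -0.72797179] [ 0.03438949  0.0033874  -0.00599629]
[{'xy': [303.1, 251.9], 'score': 0.63}] [{'xy': [372.0, 260.4], 'score': 0.66}]
```

View pics/z4.png

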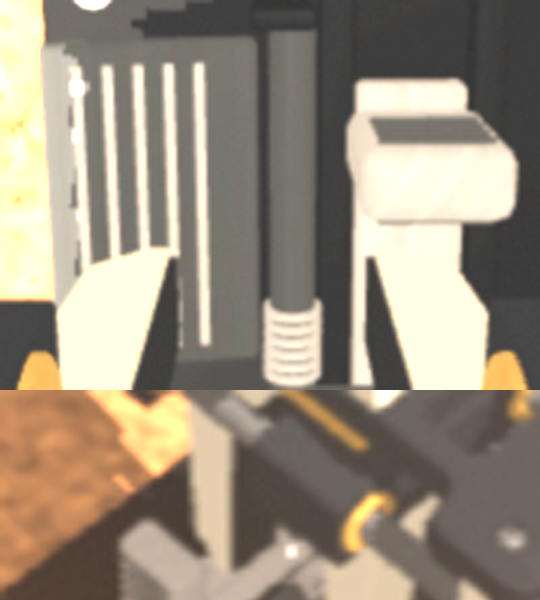

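Run:
```python
from h import *
s=robot.read_state();T=R.from_rotvec(s['orientation']).as_matrix()
p=cams.read_camera('wrist');print(p['fx'],p['k1'])
for xy in((288.5,275),(354,275.5)):
    c,d=ray(p,xy);c=T.T@(c-s['tool_pos']);d=T.T@d
    for z in(0,-.01,-.015,-.02,-.025,-.03):
        print(xy,z,np.round((c+d*(z-c[2])/d[2])*1000,1))
# paddle near corner/ tab check
a=.1806;C=np.array([[np.cos(a),-np.sin(a),0],[np.sin(a),np.cos(a),0],[0,0,1]])
for q in[(2,-12,46),(2,12,46),(-29,28,25),(29,28,25),(29,64,30)]: print(q,proj(p,np.array([.588,.0065,.11])+C@np.array(q)/1000))
print(C.T@(s['tool_pos']-[.588,.0065,.11])*1000)
```

```text
343.77256076074076 -0.03710807748907702
(288.5, 275) 0 [  0.4 -18.    0. ]
(288.5, 275) -0.01 [  3.9 -17.  -10. ]
(288.5, 275) -0.015 [  5.7 -16.5 -15. ]
(288.5, 275) -0.02 [  7.4 -16.  -20. ]
(288.5, 275) -0.025 [  9.2 -15.6 -25. ]
(288.5, 275) -0.03 [ 11.  -15.1 -30. ]
(354, 275.5) 0 [ 0.  19.7  0. ]
(354, 275.5) -0.01 [  3.6  18.7 -10. ]
(354, 275.5) -0.015 [  5.4  18.1 -15. ]
(354, 275.5) -0.02 [  7.1  17.6 -20. ]
(354, 275.5) -0.025 [  8.9  17.1 -25. ]
(354, 275.5) -0.03 [ 10.7  16.6 -30. ]
(2, -12, 46) [400.41322857 264.54737183]
(2, 12, 46) [347.96486843 264.74620659]
(-29, 28, 25) [314.08545817 307.86832587]
(29, 28, 25) [313.27425442 200.00722907]
(29, 64, 30) [238.62243524 201.57812657]
[-16.55059077  24.92355483   8.40607225]
```

The finger geometry is consistent with tips 20 mm behind the reported TCP (inner faces at ±16 mm, front at +7.3 mm). The tip is now about at paddle height, so I'll press on in small steps.

Request:
{"fn": "step_arm", "kwargs": {
  "deltas": [
    {"offset": [0, 0, 0.2], "roll": 0},
    {"offset": [0, 0, 0], "roll": 0}
  ]
}}

```text
t: 8.12
tool_pos: [0.5674, 0.028, 0.1164]
orientation: [3.129, 0.28, 0.001]
force: [-0.9, -0.2, 0.6]
opening: 0.0324
```

Request:
{"fn": "step_arm", "kwargs": {
  "deltas": [
    {"offset": [0, 0, 0.2], "roll": 0},
    {"offset": [0, 0, 0], "roll": 0}
  ]
}}

```text
t: 8.38
tool_pos: [0.5673, 0.0283, 0.1144]
orientation: [-3.129, -0.281, -0.001]
force: [0.5, 2.2, 2.5]
opening: 0.032
```

Request:
{"fn": "step_arm", "kwargs": {
  "deltas": [
    {"offset": [0, 0, 0.2], "roll": 0},
    {"offset": [0, 0, 0], "roll": 0}
  ]
}}

```text
t: 8.62
tool_pos: [0.5673, 0.0283, 0.1124]
orientation: [-3.129, -0.281, -0.001]
force: [-0.6, 3.3, 3.1]
opening: 0.0322
```

Request:
{"fn": "step_arm", "kwargs": {
  "deltas": [
    {"offset": [0, 0, 0.2], "roll": 0},
    {"offset": [0, 0, 0], "roll": 0}
  ]
}}

```text
t: 8.88
tool_pos: [0.5674, 0.0282, 0.1103]
orientation: [-3.129, -0.281, -0.001]
force: [0.3, 3.3, 4.0]
opening: 0.0321
```

Request:
{"fn": "step_arm", "kwargs": {
  "deltas": [
    {"offset": [0, 0, 0.15], "roll": 0},
    {"offset": [0, 0, 0], "roll": 0}
  ]
}}

```text
t: 9.12
tool_pos: [0.5673, 0.0281, 0.1088]
orientation: [-3.129, -0.28, -0.0]
force: [0.5, 3.2, 5.0]
opening: 0.0322
```

```bash
python3 look.py z5.png
```

```text
9.125 [0.56733846 0.02809607 0.10883152] [0.47482246 3.24778114 5.03932084] [ 0.72924804 -0.10816627 -0.04304788]
[{'xy': [306.4, 252.3], 'score': 0.56}] [{'xy': [374.5, 264.5], 'score': 0.74}]
```

View pics/z5.png

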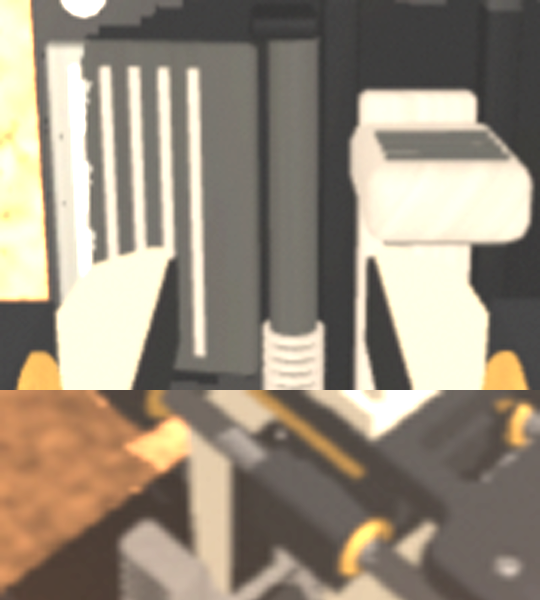

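The paddle has clearly tilted down: its outer edge is lit, the press is 6.7 mm after touch, and the force is 5 N. The pushing finger stands over the bolt in front of the tab, so now I'll push in +x.

Request:
{"fn": "step_arm", "kwargs": {
  "deltas": [
    {"offset": [0.4, 0, 0], "roll": 0},
    {"offset": [0.4, 0, 0], "roll": 0},
    {"offset": [0.2, 0, 0], "roll": 0},
    {"offset": [0, 0, 0], "roll": 0}
  ]
}}

```text
t: 9.82
tool_pos: [0.5764, 0.0293, 0.1084]
orientation: [3.128, 0.28, -0.003]
force: [-4.0, -0.4, 5.2]
opening: 0.0315
```

Request:
{"fn": "step_arm", "kwargs": {
  "deltas": [
    {"offset": [0.3, 0, 0], "roll": 0},
    {"offset": [0.3, 0, 0], "roll": 0},
    {"offset": [0, 0, 0], "roll": 0}
  ]
}}

```text
t: 10.2
tool_pos: [0.5822, 0.0304, 0.1084]
orientation: [3.128, 0.28, -0.004]
force: [-6.2, 0.8, 6.5]
opening: 0.0324
```

Request:
{"fn": "step_arm", "kwargs": {
  "deltas": [
    {"offset": [0.3, 0, 0], "roll": 0},
    {"offset": [0.3, 0, 0], "roll": 0},
    {"offset": [0, 0, 0], "roll": 0}
  ]
}}

```text
t: 10.58
tool_pos: [0.5881, 0.0315, 0.1084]
orientation: [3.129, 0.28, -0.004]
force: [-4.4, 0.1, 6.4]
opening: 0.032
```

Request:
{"fn": "step_arm", "kwargs": {
  "deltas": [
    {"offset": [0.3, 0, 0], "roll": 0},
    {"offset": [0.3, 0, 0], "roll": 0},
    {"offset": [0, 0, 0], "roll": 0}
  ]
}}

```text
t: 10.95
tool_pos: [0.5939, 0.0326, 0.1084]
orientation: [3.129, 0.28, -0.004]
force: [-5.3, 0.7, 6.3]
opening: 0.0321
```

Request:
{"fn": "step_arm", "kwargs": {
  "deltas": [
    {"offset": [0.3, 0, 0], "roll": 0},
    {"offset": [0, 0, 0], "roll": 0}
  ]
}}

```text
t: 11.2
tool_pos: [0.5969, 0.0331, 0.1084]
orientation: [3.129, 0.28, -0.004]
force: [-5.5, 0.3, 6.0]
opening: 0.0316
```

Request:
{"fn": "step_arm", "kwargs": {
  "deltas": [
    {"offset": [0.2, 0, 0], "roll": 0},
    {"offset": [0, 0, 0], "roll": 0}
  ]
}}

```text
t: 11.45
tool_pos: [0.5971, 0.0332, 0.1084]
orientation: [3.128, 0.28, -0.01]
force: [-15.4, -0.6, 12.3]
opening: 0.0324
```

Request:
{"fn": "step_arm", "kwargs": {
  "deltas": [
    {"offset": [0.15, 0, 0], "roll": 0},
    {"offset": [0, 0, 0], "roll": 0}
  ]
}}

```text
t: 11.7
tool_pos: [0.5971, 0.0332, 0.1083]
orientation: [3.128, 0.279, -0.015]
force: [-22.9, -1.9, 17.1]
opening: 0.0317
```

The force jumps at the stop. I'll undo the wind-up and check the bolt while the catch is still held.

Request:
{"fn": "step_arm", "kwargs": {
  "deltas": [
    {"offset": [-0.3, 0, 0], "roll": 0},
    {"offset": [0, 0, 0], "roll": 0}
  ]
}}

```text
t: 11.95
tool_pos: [0.5971, 0.0331, 0.1084]
orientation: [3.129, 0.28, -0.004]
force: [-7.1, 0.0, 7.0]
opening: 0.0322
```

```bash
python3 look.py z6.png
python3 - <<'E'
from h import *
for n in('wrist','scene','top'):
    p=cams.read_camera(n)
    for a in cams.pinpoint(p,'bolt_tab')[:1]: print(n,a,onz(p,a['xy'],.144))
E
```

```text
11.95 [0.59705567 0.03313414 0.1084385 ] [-7.07110231  0.04346397  7.01356967] [ 0.10652416  1.15274779 -0.04884626]
[{'xy': [294.6, 256.7], 'score': 0.86}] [{'xy': [374.7, 283.0], 'score': 0.88}]
wrist {'xy': [373.7, 282.9], 'score': 0.63} [0.61050145 0.00983598 0.144     ]
scene {'xy': [294.6, 259.8], 'score': 0.63} [0.61295366 0.00832326 0.144     ]
top {'xy': [323.5, 315.2], 'score': 0.47} [ 0.43253544 -0.02119672  0.144     ]
```

View pics/z6.png

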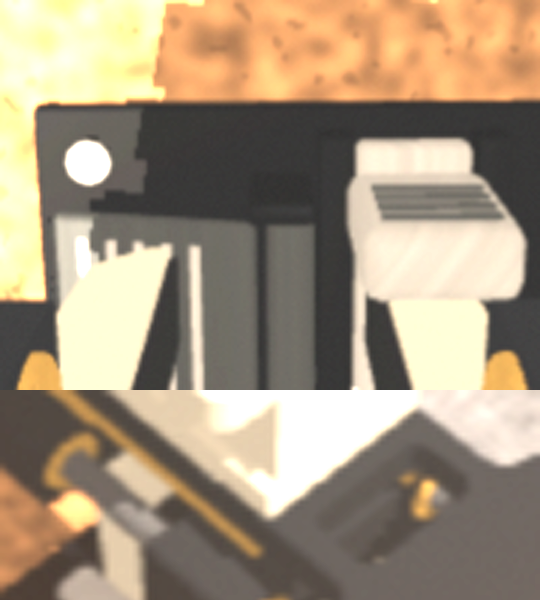

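The picture shows the tab fully back: the wrist network puts it at (0.6105, 0.0098) against (0.5888, 0.0070) before, a draw of 21.9 mm, which is the stop. Now I'll lift the hand straight away.

Request:
{"fn": "step_arm", "kwargs": {
  "deltas": [
    {"offset": [-0.1, 0, 0], "roll": 0},
    {"offset": [0, 0, -0.4], "roll": 0},
    {"offset": [0, 0, -0.6], "roll": 0},
    {"offset": [0, 0, -1.5], "roll": 0},
    {"offset": [0, 0, -3], "roll": 0},
    {"offset": [0, 0, -4], "roll": 0},
    {"offset": [0, 0, -4], "roll": 0},
    {"offset": [-4, 0, -1], "roll": 0},
    {"offset": [0, 0, 0], "roll": 0}
  ]
}}

```text
t: 13.58
tool_pos: [0.5574, 0.026, 0.2564]
orientation: [3.128, 0.28, 0.005]
force: [0.0, 0.8, -0.6]
opening: 0.0321
```

Run:
```python
from h import *
s=robot.read_state();print(s['t'],s['tool_pos'],s['force'])
Z=dict(clamp=.11,bolt_tab=.144,catch_pad=.138,dice_tray=.07,die=.075,cup=.11,knight=.11,pebble=.11)
ims=[]
for n in('wrist','scene'):
    p=cams.read_camera(n)
    for t in Z:
        for a in cams.pinpoint(p,t)[:1]: print(n,t,round(a['score'],2),np.round(onz(p,a['xy'],Z[t]),4))
    x0,y0,w,h=(240,170,200,140) if n=='wrist' else (240,190,200,150)
    ims.append(cv2.resize(p['pixels'][y0:y0+h,x0:x0+w,::-1],(400,300),interpolation=cv2.INTER_CUBIC))
cv2.imwrite('pics/z7.png',cv2.convertScaleAbs(np.hstack(ims),alpha=1.5,beta=15))
```

```text
13.575 [0.55738385 0.02602723 0.25635552] [ 0.00852968  0.84719896 -0.64060857]
wrist clamp 0.77 [0.5863 0.0048 0.11  ]
wrist bolt_tab 0.78 [0.6105 0.0101 0.144 ]
wrist catch_pad 0.84 [0.5801 0.0538 0.138 ]
wrist dice_tray 0.79 [ 0.4311 -0.0236  0.07  ]
wrist die 0.5 [0.4352 0.0409 0.075 ]
wrist cup 0.69 [0.6014 0.1528 0.11  ]
wrist knight 0.67 [0.7159 0.0386 0.11  ]
wrist pebble 0.76 [ 0.6257 -0.1173  0.11  ]
scene clamp 0.64 [0.59   0.0103 0.11  ]
scene bolt_tab 0.96 [0.6116 0.009  0.144 ]
scene catch_pad 0.63 [0.5834 0.0573 0.138 ]
scene dice_tray 0.57 [ 0.4265 -0.0192  0.07  ]
scene die 0.56 [0.4432 0.0453 0.075 ]
scene cup 0.94 [0.6015 0.1537 0.11  ]
scene knight 0.69 [0.7162 0.0405 0.11  ]
scene pebble 0.59 [ 0.6273 -0.1096  0.11  ]
```

View pics/z7.png

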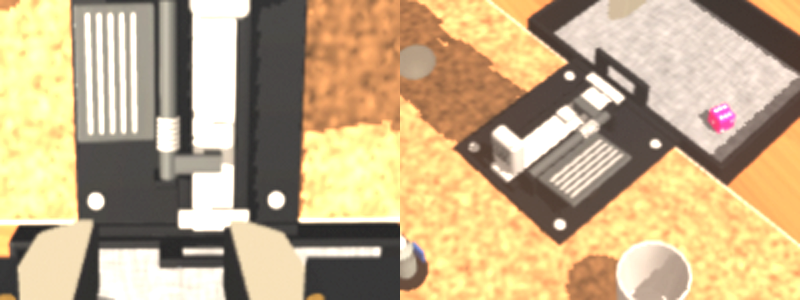

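The picture shows the bolt drawn clear of the hasp window, the paddle back up with the tooth down behind the lug, and everything else in place. Handing in.

```bash
python3 -c "
from plant import robot
print(robot.close_job())"
```

```text
the job is handed in; nothing more can be done
None
```

The clamp is unlocked, and I handed the job in at about 13.7 s of the 35 s allowed. One fingertip pressed the catch about 7 mm down (5–7 N). With the catch held down, the other pushed the bolt's tab back until the force rose sharply at its stop. Then I lifted the hand straight off.

**Bolt and catch:** after the lift, the tab measured 22 mm further back, which is full travel. The paddle was back at its starting position to within 1 mm in the wrist view (4–5 mm off in the scene view). The picture shows the hasp window empty and the tooth behind the lug.

**Other things:** the tray, cup, knight and pebble read within about 1 cm of their first positions, which is about the networks' own scatter. The die's scene reading differed by 8 mm, also in line with that scatter, and it looked untouched in the picture. The hand was touching nothing at the end.

**Disagreements:**
- **Fingertips:** they sit about 20 mm behind the reported TCP, in both cameras and by contact. I set the pressing height by force for that reason.
- **Stop position:** the hand met the stop about 3 mm earlier than my estimate of the clamp's position predicted. The measured tab travel still confirmed a full draw.
- **Top camera:** with the arm in the way, it gave no usable reading of the tab.

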